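# Show the clay pumpkin to the document camera

## Robot

A 7-joint arm with a two-finger parallel gripper is mounted at the origin on the work surface. World frame = base frame: x ahead of the robot, y to its left, z up, the work surface at z = 0. Lengths are in m, angles in rad, forces in N, time in s.
With the tool pointing down it reaches from about 0.425 to 0.875 m from the base axis. Payload 4.7 kg.
Tool frame: the origin (TCP) lies on the centre line of the jaws, within the pads' length; the fingertips stand 17 mm ahead of it and the grasp point (between the pads) lies 2 mm behind it (r.tips_ahead is the distance from the TCP to the fingertips, in m); z points along the fingers, x is the direction in which the jaws open and shut, and the axes are right-handed (so a half turn about z gives the same grasp; the last joint's range is limited). The gripper opens to 85 mm and grips with 20 to 120 N. Pads are 22 mm wide; open, the fingers measure 114 mm over their backs; the gripper's body (76 mm by 85 mm) begins 54 mm behind the grasp point. The pads swing forward as they close: fully open they stand 13 mm farther back than shut.
Start: joints at [1.123, 0.321, -0.07, 1.45, 0.023, 1.371, -0.057], TCP at [0.29, -0.582, 0.248] pointing down, gripper open.
Joint ranges: [-2.86, 2.86], [-0.3, 2.09], [-1.38, 1.24], [0.06, 2.45], [-1.56, 4.7], [0.09, 2.05], [-2.69, 2.69]. Speed limits (rad/s): [2.57, 2.57, 3.14, 3.14, 3.14, 3.14, 3.14].

## Interface

Orientations are given as a unit quaternion [w, x, y, z].
In Python, from rig import telemetry, snapshot, camera_model, hand_in, r gives the robot as it stands. The module is installed in compiled form; this text tells all that it offers.
- The arm moves only by the tool carry_out, never from a script. Its argument "increments" is a list of rows, each a list of 7 numbers: the turn, a rotation vector about the tool's x, y, z in units of 5 degrees (1.0 is 5 degrees), then the shift along the tool's x, y, z in m, then the opening, from -1 (shut) to 1 (fully open). A call has 1 to 12 rows; each row shifts and turns the commanded pose from where the row before left it, along the tool's axes as they then stand; what a row does not reach is not made up. A row lasts 1/8 s, in which the tool goes at most 62.5 mm and 10.7 degrees, less where a joint would pass 70% of its speed; a pose out of reach is approached as far as the arm can. A call is refused whole if a number of a shift passes 0.0625 or a number of a turn 1, either way. A call with a gripper value outside its range is refused whole. The fingers move at their own pace and stop on an object; "grip_force" is the grip in N (left out, the last holds). Time passes only in rows, so rows that do not move let the fingers close. It gives the time, the measured TCP pose, the force and the opening at its end, in the units of the state.
- telemetry.get_obs(): the state, without advancing time (a new reading comes with each control period).
- snapshot(name): name is "side" or "top"; returns the picture (384x512x3 uint8, blue, green, red); there is no depth.
- camera_model(name): a dict with "fovy" (degrees; the focal length in pixels is half the picture's height over the tangent of half this angle, whatever the lens; pixels are square), "cx", "cy" (the principal point, pixels), "camera_from_world" (4x4, takes a point from world to camera coordinates). Camera axes: x right, y down, z forward; pixel columns grow to the right and rows downward; lengths in m; the calibration is good to about 2 mm. A picture is of the moment at which its call begins. camera_model takes no time and is no camera call.
- hand_in(): hands the job in, once; it reports no verdict.
The state is a dict: "clock": time; "q": joint angles; "qvel": joint speeds; "tau": joint torques, N m; "ee_pos": TCP position; "ee_rot": TCP orientation; "ft_force": force on the tool from outside, world axes, zero at the start; "wrist_torque": the same for the moment, N m; "gripper_width": finger opening in m.
Only numpy, scipy, OpenCV 4.12 (cv2) and the standard library are available. Lean on these libraries where they do the work, as an engineer would, in place of code of your own. Each camera call takes 0.05 s, during which the arm holds its last target.

## Task

In the art room, first turn the camera lamps fully up: push the slide on the control box all the way to its left-hand stop (left as the robot sees it, where the printed bars are widest). Then pick up the clay pumpkin with the carved face and hold it up still and upright before the document camera, its face centred on the lens at lens height, looking straight into it from about 12 cm away. Finish while holding it there in the gripper; do not put it down, and leave everything else on the table where it is.

Things in the scene. Friction and masses are not known exactly. Their poses are not given: they have to be found in the camera images.
- pumpkin: Pumpkin to show, fired clay, the only one with a carved face: body 74 mm across, 50 high, about 0.2 kg. Stem on top (grip here): 22 mm along x, 14 along y, from 49 to 82 mm height, with a 12 mm wide nub on the face's side to x = 29 mm at 70 to 81 mm height. Origin: underside centre; z up; +x out of the face. Starts in one of three places, face within 57 degrees of straight away from the robot.
- face (a point): Centre of the carved face, on the pumpkin's skin: 37 mm from its axis along its +x, 25 mm above its underside. Axes as the pumpkin's.
- doc_camera: Document camera, fixed: grey foot 120 x 150 x 20 mm, post, grey head 144 to 196 mm high with a black lens barrel 42 mm across, a small lamp panel 90 mm to either side, up to 210 mm high. Above the foot nothing reaches past the lens front. Origin: middle of the foot's underside; z up; the lens looks level along -x, roughly towards the robot.
- lens (a point): Centre of the front of the lens, 50 mm from the camera's origin along its -x, 170 mm above the table. Axes as the camera's: the lens looks along -x, so a face looking into it has its +x along this +x.
- control_box: Lamp control box, fixed: grey, 110 (x) x 190 (y) x 35 mm high. Origin: underside centre. In the middle of its top the slide runs along +y (the robot's left; the box is turned up to 0.3 rad), from y = -35 to +35 mm. Two small knobs 10 mm high and a switch stand 34 mm from the slot on the robot's side.
- lamp_slide (a joint): Brightness slide, m: 0 at the right-hand stop, 0.070 at the left-hand (+y) stop, lamps full. It starts between 0.005 and 0.035 and stays where it is left; friction about 1.5 N.
- slide_top (a point): Top centre of the slide's black grip, which is 26 mm (x) by 18 mm (y) and 30 mm high over the box: its top is 65.5 mm above the table. It moves with the grip; axes as the box's.
- squat_pumpkin: Plain clay pumpkin without a face, squat and wide: 92 mm across, 42 mm high, straight stem to 64 mm. Leave alone. Origin: centre of the underside.
- tall_gourd: Plain clay gourd without a face, slim and pear-shaped: 60 mm across, 73 mm high, straight stem to 99 mm. Leave alone. Origin: centre of the underside.
- brush_a: Paint brush, pale wooden handle, 170 mm long, 10 mm thick, lying crosswise in front of the camera's foot. Leave alone. Origin: its middle, on the table; bristles to +x.
- brush_b: Paint brush, blue handle, 170 mm long, 10 mm thick, lying near the robot. Leave alone. Origin: its middle, on the table; bristles to +x.
- brush_pot: White pottery cup, 76 mm across, 90 mm high. Leave alone. Origin: centre of the underside.
- paint_bottle: White paint bottle, 52 mm across, 150 mm high. Leave alone. Origin: centre of the underside.
- paint_jar: Low glass jar with a lid, 60 mm across, 65 mm high. Leave alone. Origin: centre of the underside.
- palette_plate: White plate, 160 mm across, 18 mm high. Leave alone. Origin: centre of the underside.

How it is judged:
By the outcome, as a careful person would: the job done as asked, in the order asked, and still so for the second after the job is handed in, while the arm keeps its last pose, push and grip.
It also fails if it takes over 53 s, if anything falls off the work surface, if the arm or the gripper's body presses on something with over 40 N, if the wrist force passes 120 N, or if a joint passes its speed limit or range.

## Working session

There is one attempt and no reset: what is moved stays moved. The work goes in short steps, Python scripts to look and compute and a tool call to move; the robot and the scene stay as the last step left them, time stands still between calls to the robot, and variables do not carry over. Pictures are saved under pics/ and viewed, and the job is handed in when it is done.

Besides the shell and the picture viewer there is one more tool, called after "Request:" in YAML: its name, and indented under it one key for each argument. carry_out: Moves the arm, as the interface text tells. Its arguments: {"type":"object","properties":{"increments":{"type":"array","items":{"type":"array","items":{"type":"number"}}},"grip_force":{"type":"number"}},"required":["increments"]}

```bash
mkdir -p pics
python3 - <<'E'
from rig import telemetry, snapshot, camera_model, r
import cv2
for n in("side","top"):
    im=snapshot(n); cv2.imwrite(f"pics/{n}0.png",im); print(n,camera_model(n))
print(telemetry.get_obs()); print(r.tips_ahead)
E
```

```text
side {'fovy': 51.69855583102156, 'cx': 255.05992812323, 'cy': 195.31818449592018, 'camera_from_world': array([[-0.94413082, -0.32947364, -0.00800697,  0.52319422],
       [-0.17197   ,  0.51322714, -0.84084732,  0.18103731],
       [ 0.28114642, -0.79249291, -0.54121315,  1.11453602],
       [ 0.        ,  0.        ,  0.        ,  1.        ]])}
top {'fovy': 47.52593748347197, 'cx': 253.19668002041763, 'cy': 190.97349843314475, 'camera_from_world': array([[ 0.00323856, -0.99995641, -0.00875681,  0.02221571],
       [-0.98556234, -0.00170931, -0.1693043 ,  0.54814472],
       [ 0.16928195,  0.00917868, -0.98552492,  1.38242771],
       [ 0.        ,  0.        ,  0.        ,  1.        ]])}
{'clock': 0.1, 'q': array([ 1.12308937,  0.32175352, -0.07004939,  1.45154531,  0.02259416,
        1.37079411, -0.05689684]), 'qvel': array([-3.38532291e-04, -4.70476697e-03,  4.11202909e-04, -2.46864184e-03,
       -2.97712835e-05, -3.99054718e-04, -2.04356417e-04]), 'tau': array([-8.38044616e-04, -4.94877040e+01, -3.84352952e-01, -3.15211093e+01,
        1.29255591e-02,  7.49718631e-03, -5.58413731e-06]), 'ee_pos': array([ 0.28936048, -0.58154158,  0.24733341]), 'ee_rot': array([-4.08899502e-04,  8.50165278e-01, -5.26515209e-01, -7.53305573e-04]), 'ft_force': array([-0.10171734, -0.16578286,  0.31781343]), 'wrist_torque': array([0.01565394, 0.01244106, 0.03278232]), 'gripper_width': 0.08505175046530797}
0.017
```

View pics/side0.png

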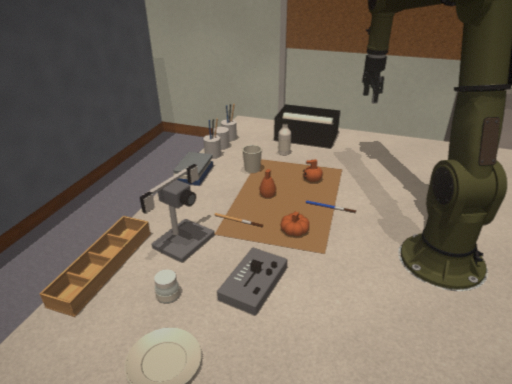

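View pics/top0.png

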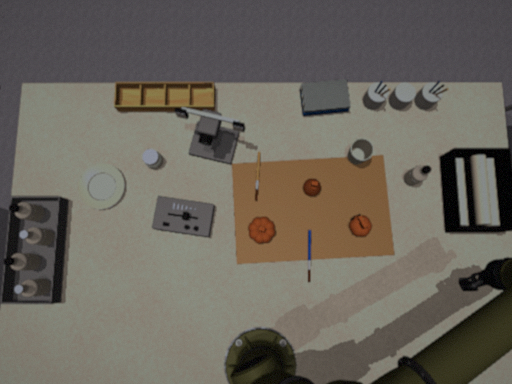

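Run:
```python
import cv2, numpy as np
t=cv2.imread("pics/top0.png"); s=cv2.imread("pics/side0.png")
def c(im,x,y,w,h,k): return cv2.resize(im[y:y+h,x:x+w],None,fx=k,fy=k,interpolation=cv2.INTER_CUBIC)
cv2.imwrite("pics/a.png",np.hstack([c(t,335,200,50,50,8),c(s,295,150,40,40,10)]))
cv2.imwrite("pics/b.png",np.hstack([c(t,145,190,75,55,5),c(s,210,240,85,55*85//75,5)[:275]]))
cv2.imwrite("pics/c.png",np.hstack([c(t,170,100,80,70,5),c(s,135,160,80,70,5)]))
```

```text
(no output)
```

View pics/a.png

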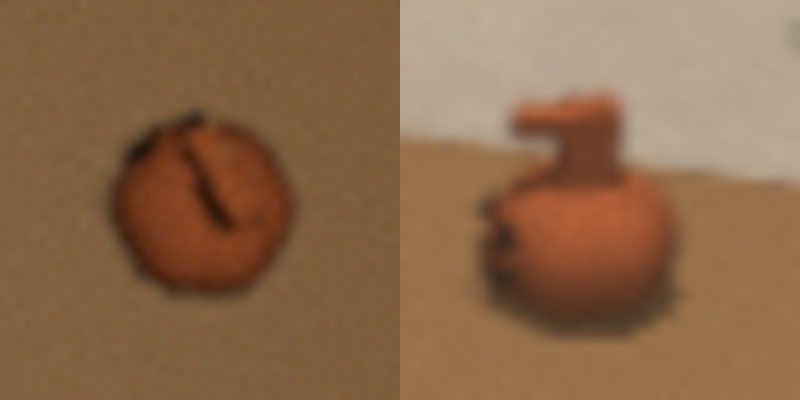

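View pics/b.png

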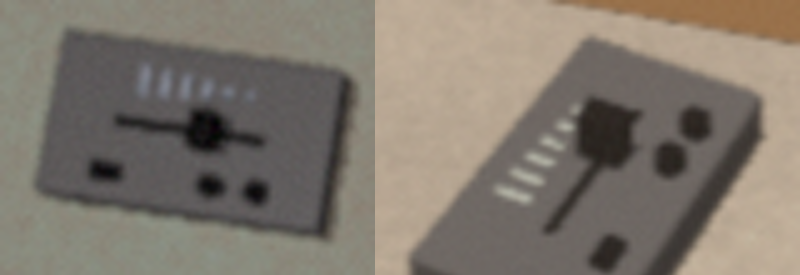

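View pics/c.png

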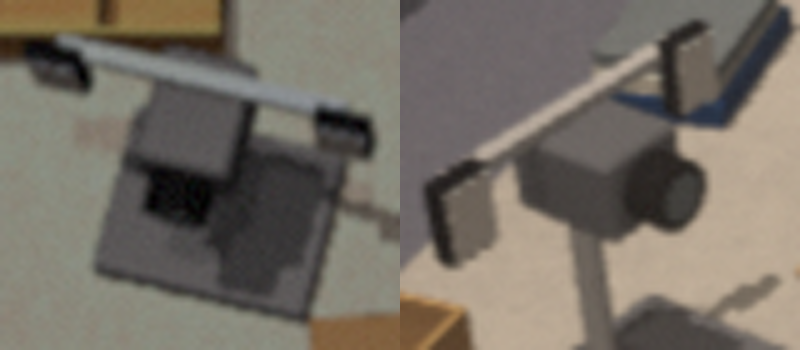

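Run:
```python
import cv2, numpy as np
t=cv2.imread("pics/top0.png"); s=cv2.imread("pics/side0.png")
def c(im,x,y,w,h,k): 
    o=cv2.resize(im[y:y+h,x:x+w],None,fx=k,fy=k,interpolation=cv2.INTER_CUBIC)
    return cv2.convertScaleAbs(o,alpha=1.5)
cv2.imwrite("pics/d.png",np.hstack([c(t,180,100,65,70,6),c(s,150,210,68,70,6)[:420]]))
cv2.imwrite("pics/e.png",np.hstack([c(s,215,245,75,65,8)]))
```

```text
(no output)
```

View pics/d.png

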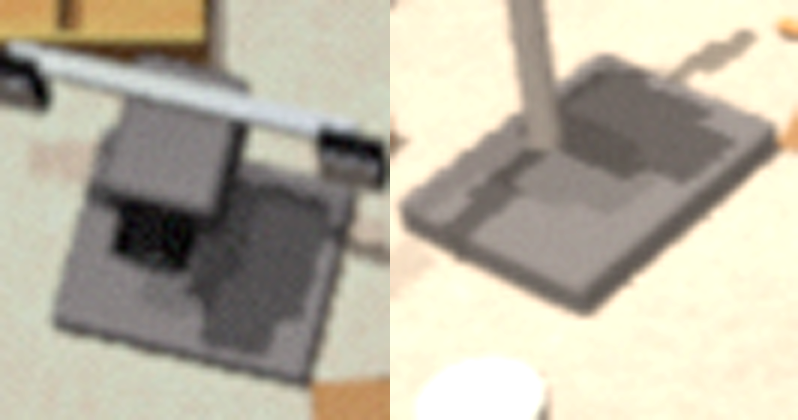

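View pics/e.png

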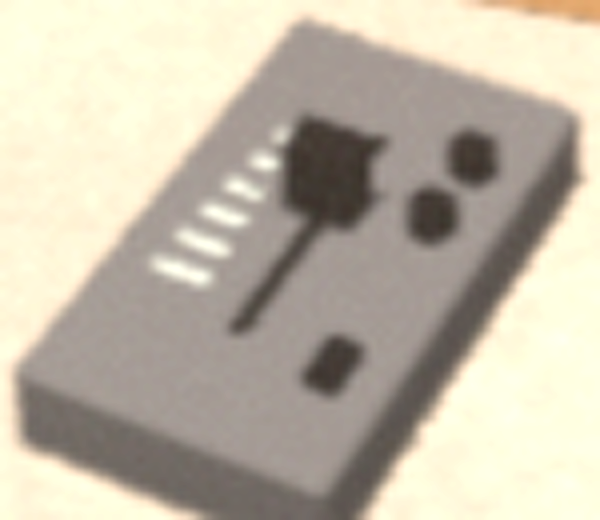

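```bash
cat > h.py <<'E'
import numpy as np
from rig import camera_model
from scipy.optimize import least_squares
M={n:camera_model(n) for n in("side","top")}
def proj(n,P):
    m=M[n];P=np.atleast_2d(P);T=m["camera_from_world"];c=P@T[:3,:3].T+T[:3,3]
    f=192/np.tan(np.radians(m["fovy"]/2));return np.c_[m["cx"]+f*c[:,0]/c[:,2],m["cy"]+f*c[:,1]/c[:,2]]
def world(p,P):
    P=np.atleast_2d(P);c,s=np.cos(p[2]),np.sin(p[2]);return np.c_[p[0]+c*P[:,0]-s*P[:,1],p[1]+s*P[:,0]+c*P[:,1],P[:,2]]
def fit(obs,p0,show=True):
    def f(p): return np.concatenate([(proj(n,world(p,[b]))[0]-uv) for n,b,uv in obs])
    r=least_squares(f,p0,loss='soft_l1'); 
    if show: print(np.round(r.x,4),np.degrees(r.x[2]).round(1)); print(np.round(f(r.x).reshape(-1,2),1).tolist())
    return r.x
def ray(n,uv,z):
    from scipy.optimize import fsolve
    return fsolve(lambda q:proj(n,[[q[0],q[1],z]])[0]-uv,[.6,0])
E
python3 - <<'E'
from h import *
cam=fit([("top",(-.06,.075,.02),(189.5,153.7)),("top",(-.06,-.075,.02),(231.3,162.5)),("top",(.06,-.075,.02),(239.2,131.7)),
("side",(-.06,.075,.02),(182.5,259.2)),("side",(-.06,-.075,.02),(214.7,232.2)),("side",(.06,.075,.02),(152.2,244.7)),("side",(.06,-.075,.02),(185.8,219.7)),
("side",(-.05,0,.17),(191.8,199))],[.7,.1,-.2])
box=fit([("top",(.055,.095,.035),(158,195.6)),("top",(.055,-.095,.035),(213.2,204.6)),("top",(-.055,-.095,.035),(208.8,236.8)),("top",(-.055,.095,.035),(152.8,228)),
("side",(.055,-.095,.035),(253.1,247.5)),("side",(-.055,-.095,.035),(287.2,259.4)),("side",(.055,.095,.035),(217.5,291.9)),("side",(-.055,.095,.035),(255.6,307.1))],[.5,.2,-.2])
def inv(p,q): 
    c,s=np.cos(p[2]),np.sin(p[2]);d=np.array(q)-p[:2];return np.array([c*d[0]+s*d[1],-s*d[0]+c*d[1]])
for uv,z in(((168.4,214),.035),((197.6,218.2),.035),((186,216),.05)): print(inv(box,ray("top",uv,z)).round(4))
print(inv(box,ray("side",(245,286.2),.035)).round(4))
print(inv(box,ray("side",(215+330/8,245+172/8),.05)).round(4))
# pumpkin silhouettes
th=np.linspace(0,6.28,40);ph=np.linspace(-1.5,1.5,21);T,F=np.meshgrid(th,ph)
E=np.c_[(.037*np.cos(F)*np.cos(T)).ravel(),(.037*np.cos(F)*np.sin(T)).ravel(),(.025+.025*np.sin(F)).ravel()]
def bb(p,n):
    q=proj(n,E+[p[0],p[1],0]);return np.r_[q.min(0),q.max(0)]
ot=np.array([335+113/8,200+115/8,335+295/8,200+293/8]);os_=np.array([295+49.,150+33.5,295+67.5])
os_=np.array([295+49-.0,295+67.5,150+33.3])
g=lambda p:np.r_[bb(p,"top")-ot,bb(p,"side")[[0,2,3]]-os_]
r=least_squares(g,[.45,-.15]);print("pump",r.x,g(r.x).round(1))
for a in(20,28,36):
    p=[*r.x,np.radians(a)];print(a,[proj("side",world(p,[b]))[0].round(1) for b in((.029,0,.081),(.029,0,.07),(-.011,0,.082),(.011,0,.06),(-.011,0,.06))],proj("top",world(p,[[.029,0,.081]])).round(1),proj("top",world(p,[[.037,0,.025]])).round(1))
for n,uv in(("squat",(262,230)),("gourd",(312,188)),("bottle",(416,178)),("cup",(360,153)),("brusha",(258,178)),("brushb",(310,256)),("jar",(152,158))): print(n,ray("top",uv,.03).round(3))
E
```

```text
[ 0.7213  0.161  -0.232 ] -13.3
[[-2.2, 0.2], [-1.1, 1.3], [-0.5, -1.1], [0.2, -1.0], [0.9, -2.2], [-0.9, -1.2], [-0.4, -2.0], [0.6, 0.3]]
[ 0.4662  0.2562 -0.1481] -8.5
[[-1.1, -0.2], [0.3, -0.7], [-0.9, 0.3], [-2.2, 0.3], [-0.2, -1.2], [1.6, -1.0], [-0.9, -1.0], [0.7, -0.2]]
[-0.     0.046]
[ 0.0007 -0.0512]
[ 0.0009 -0.0151]
[0.0006 0.0491]
[ 0.001  -0.0123]
pump [ 0.37403715 -0.33622385] [  3.1  19.3   3.5  19.9 -23.5 -21.8  -1. ]
20 [array([324.1, 161.4]), array([323.8, 164. ]), array([335.1, 161. ]), array([328.5, 166.4]), array([334.5, 166.3])] [[364.5 235.5]] [[359.4 234.3]]
28 [array([324.3, 161.9]), array([324.1, 164.6]), array([335. , 160.8]), array([328.6, 166.6]), array([334.4, 166.1])] [[363.4 236. ]] [[358. 235.]]
36 [array([324.7, 162.4]), array([324.5, 165.1]), array([334.8, 160.6]), array([328.8, 166.8]), array([334.2, 165.9])] [[362.3 236.7]] [[356.7 235.8]]
squat [ 0.422 -0.005]
gourd [ 0.561 -0.171]
bottle [ 0.596 -0.517]
cup [ 0.681 -0.335]
brusha [0.595 0.008]
brushb [ 0.338 -0.16 ]
jar [0.663 0.365]
```

```bash
cat > pump.py <<'E'
from h import *
th=np.linspace(0,6.28,60);ph=np.linspace(-1.5,1.5,31);T,F=np.meshgrid(th,ph)
E=np.c_[(.037*np.cos(F)*np.cos(T)).ravel(),(.037*np.cos(F)*np.sin(T)).ravel(),(.025+.025*np.sin(F)).ravel()]
def bb(p,n):
    q=proj(n,E+[p[0],p[1],0]);return np.r_[q.min(0),q.max(0)]
ot=np.array([335+113/8,200+115/8,335+295/8,200+293/8])
os_=np.array([304.,322.5,183.3])
g=lambda p:np.r_[bb(p,"top")-ot,bb(p,"side")[[0,2,3]]-os_]
r=least_squares(g,[.45,-.3]);P=r.x
E
python3 - <<'E'
from pump import *
import cv2
print("pump",r.x,g(r.x).round(1))
for a in(20,28,36):
    p=[*r.x,np.radians(a)];print(a,[proj("side",world(p,[b]))[0].round(1) for b in((.029,0,.081),(.029,0,.07),(-.011,0,.082),(.011,0,.06),(-.011,0,.06))],proj("top",world(p,[[.029,0,.081]])).round(1),proj("top",world(p,[[.037,0,.025]])).round(1))
def boxpts(x0,x1,y0,y1,z0,z1): return [(x,y,z) for x in(x0,x1) for y in(y0,y1) for z in(z0,z1)]
ED=[(a,b) for a in range(8) for b in range(a) if bin(a^b).count('1')==1]
def draw(im,n,k,off,p,prims):
    for b in prims:
        q=(proj(n,world(p,boxpts(*b)))+.5-off)*k
        for a,c in ED: cv2.line(im,tuple(map(int,q[a])),tuple(map(int,q[c])),(0,255,0),1)
def view(n,p,prims,x,y,w,h,k,circ=None):
    im=cv2.imread(f"pics/{n}0.png")[y:y+h,x:x+w];im=cv2.resize(im,None,fx=k,fy=k,interpolation=cv2.INTER_CUBIC);im=cv2.convertScaleAbs(im,alpha=1.5)
    draw(im,n,k,np.array([x,y]),p,prims)
    if circ is not None:
        q=(proj(n,world(p,circ))+.5-[x,y])*k;cv2.polylines(im,[q.astype(np.int32)],True,(255,255,0),1)
    return im
t=np.linspace(0,6.28,40)
cam=[.7213,.161,-.232];lens=np.c_[-.05+0*t,.021*np.cos(t),.17+.021*np.sin(t)]
cp=[(-.06,.06,-.075,.075,0,.02)]
cv2.imwrite("pics/f.png",np.hstack([view("top",cam,cp,170,100,80,70,5,lens),view("side",cam,cp,135,180,80,70,5,lens)]))
bx=[.4662,.2562,-.1481];sy=-.0137
bp=[(-.055,.055,-.095,.095,0,.035),(-.013,.013,sy-.009,sy+.009,.035,.0655)]
cv2.imwrite("pics/g.png",np.hstack([view("top",bx,bp,145,185,80,60,5),view("side",bx,bp,212,245,80,70,5)[:300]]))
pp=[*P,np.radians(28)];st=[(-.011,.011,-.007,.007,.049,.082),(.011,.029,-.006,.006,.070,.081)]
eq=np.c_[.037*np.cos(t),.037*np.sin(t),.025+0*t]
cv2.imwrite("pics/i.png",np.hstack([view("top",pp,st,335,200,50,50,8,eq),view("side",pp,st,293,150,50,50,8,eq)]))
E
```

```text
pump [ 0.43723595 -0.32635315] [-0.6 -0.  -0.4  0.3 -0.7  0.8 -2.4]
20 [array([306.4, 160. ]), array([306.3, 162.7]), array([317.4, 159.6]), array([311., 165.]), array([316.9, 164.9])] [[360.6 215.4]] [[355.7 215.1]]
28 [array([306.7, 160.5]), array([306.5, 163.2]), array([317.3, 159.4]), array([311. , 165.2]), array([316.8, 164.7])] [[359.4 215.9]] [[354.3 215.7]]
36 [array([307., 161.]), array([306.8, 163.7]), array([317.1, 159.2]), array([311.2, 165.4]), array([316.7, 164.5])] [[358.4 216.6]] [[353.  216.5]]
```

View pics/f.png

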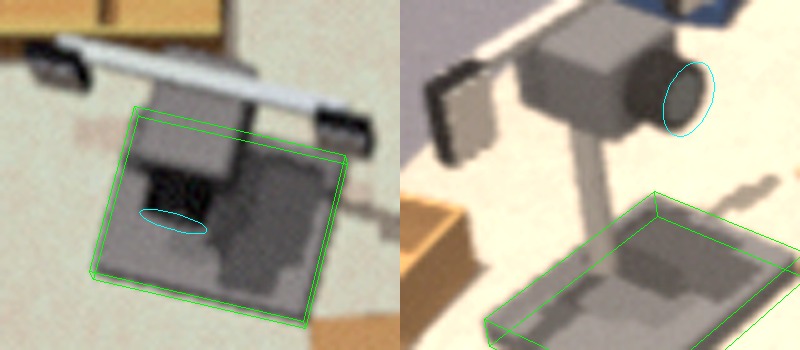

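View pics/g.png

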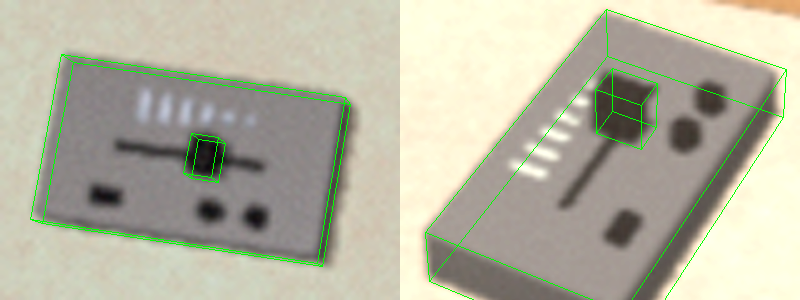

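View pics/i.png

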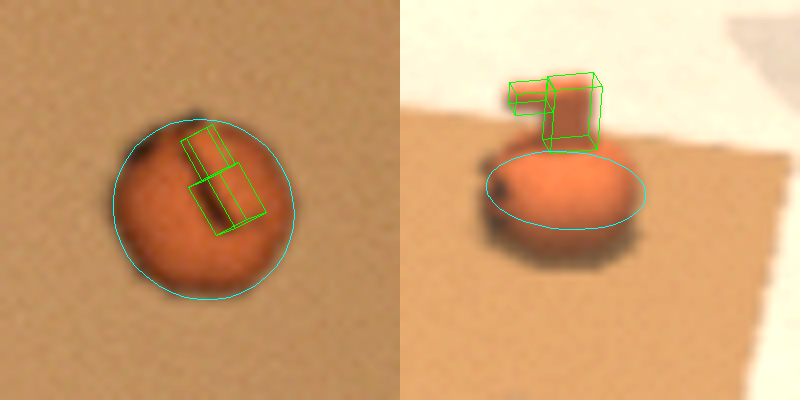

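Request:
carry_out:
  increments:
    - [0,0,-1,0,0,0,-1]
    - [0,0,-1,0,0,0,-1]
    - [0,0,-1,0,0,0,-1]
    - [0,0,-1,0,0,0,-1]
    - [0,0,-1,0,0,0,-1]
    - [0,0,-1,0,0,0,-1]
    - [0,0,-1,0,0,0,-1]
    - [0,0,-1,0,0,0,-1]
    - [0,0,-1,0,0,0,-1]
    - [0,0,-1,0,0,0,-1]
    - [0,0,-1,0,0,0,-1]
  grip_force: 40

```text
clock: 1.48
ee_pos: [0.2894, -0.5817, 0.2476]
ee_rot: [-0.0, 0.997, -0.073, -0.0]
ft_force: [-0.1, 0.0, -1.1]
gripper_width: 0.0003
```

Request:
carry_out:
  increments:
    - [0,0,0,0.0155,-0.039,0,-1]
    - [0,0,0,0.0155,-0.039,0,-1]
    - [0,0,0,0.0155,-0.039,0,-1]
    - [0,0,0,0.0155,-0.039,0,-1]
    - [0,0,0,0.0155,-0.039,0,-1]
    - [0,0,0,0.0155,-0.039,0,-1]
    - [0,0,0,0.0155,-0.039,0,-1]
    - [0,0,0,0.0155,-0.039,0,-1]
    - [0,0,0,0.0155,-0.039,0,-1]
    - [0,0,0,0.0155,-0.039,0,-1]
    - [0,0,0,0,0,0,-1]

```text
clock: 2.85
ee_pos: [0.5025, -0.2148, 0.2482]
ee_rot: [-0.001, 0.997, -0.071, 0.0]
ft_force: [0.0, 0.0, -0.6]
gripper_width: -0.0001
```

Request:
carry_out:
  increments:
    - [0,0,0,-0.0103,-0.041,0,-1]
    - [0,0,0,-0.0103,-0.041,0,-1]
    - [0,0,0,-0.0103,-0.041,0,-1]
    - [0,0,0,-0.0103,-0.041,0,-1]
    - [0,0,0,-0.0103,-0.041,0,-1]
    - [0,0,0,-0.0103,-0.041,0,-1]
    - [0,0,0,-0.0103,-0.041,0,-1]
    - [0,0,0,-0.0103,-0.041,0,-1]
    - [0,0,0,-0.0103,-0.041,0,-1]
    - [0,0,0,-0.0103,-0.041,0,-1]
    - [0,0,0,0,0,0,-1]

```text
clock: 4.22
ee_pos: [0.4588, 0.2044, 0.2483]
ee_rot: [-0.001, 0.997, -0.072, -0.0]
ft_force: [0.1, -0.4, -0.1]
gripper_width: 0.0002
```

Request:
carry_out:
  increments:
    - [0,0,0,0,0.003,0.035,-1]
    - [0,0,0,0,0,0.04,-1]
    - [0,0,0,0,0,0.04,-1]
    - [0,0,0,0,0,0.025,-1]
    - [0,0,0,0,0,0,-1]
    - [0,0,0,0,0,0,-1]

```text
clock: 4.97
ee_pos: [0.4603, 0.1978, 0.1091]
ee_rot: [0.0, 0.997, -0.075, 0.001]
ft_force: [0.9, -0.8, -0.1]
gripper_width: -0.0001
```

```bash
cat > look.py <<'E'
import cv2,sys,numpy as np
from rig import snapshot
def look(out,x,y,w,h,k,x2,y2,w2,h2,tag):
    t=snapshot("top");s=snapshot("side")
    cv2.imwrite(f"pics/top{tag}.png",t);cv2.imwrite(f"pics/side{tag}.png",s)
    f=lambda im,x,y,w,h:cv2.convertScaleAbs(cv2.resize(im[y:y+h,x:x+w],None,fx=k,fy=k,interpolation=cv2.INTER_CUBIC),alpha=1.5)
    cv2.imwrite(out,np.hstack([f(t,x,y,w,h),f(s,x2,y2,w2,h2)]))
E
python3 - <<'E'
from look import *
look("pics/j.png",145,185,80,80,5,215,220,80,80,"1")
E
```

```text
(no output)
```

View pics/j.png

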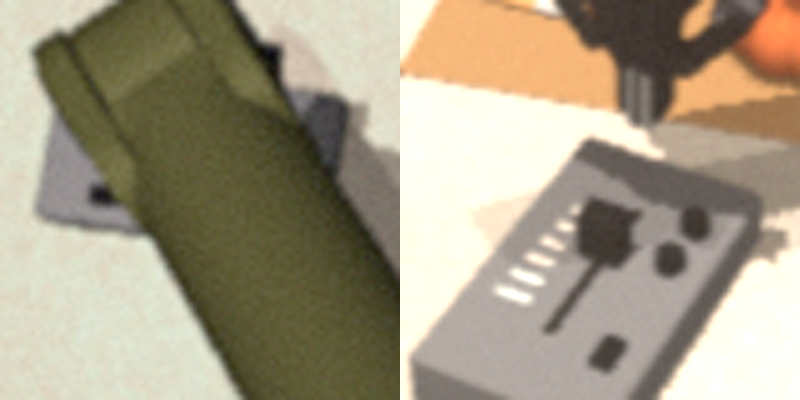

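Run:
```python
from h import *
for d in(0,.017,.03): print(d,proj("side",[[.4603,.1978,.1091-d]]).round(1))
```

```text
0 [[263.8 238.4]]
0.017 [[263.7 243.4]]
0.03 [[263.7 247.3]]
```

Request:
carry_out:
  increments:
    - [0,0,0,0,0,0.022,-1]
    - [0,0,0,0,0,0.021,-1]
    - [0,0,0,0,0,0,-1]
    - [0,0,0,0,-0.01,0,-1]
    - [0,0,0,0,-0.01,0,-1]
    - [0,0,0,0,0,0,-1]

```text
clock: 5.82
ee_pos: [0.4628, 0.22, 0.0662]
ee_rot: [-0.001, 0.997, -0.073, 0.001]
ft_force: [-0.1, -0.3, 0.1]
gripper_width: 0.0001
```

Request:
carry_out:
  increments:
    - [0,0,0,0,-0.008,0,-1]
    - [0,0,0,0,-0.008,0,-1]
    - [0,0,0,0,-0.008,0,-1]
    - [0,0,0,0,-0.008,0,-1]
    - [0,0,0,0,-0.008,0,-1]

```text
clock: 6.45
ee_pos: [0.4684, 0.2583, 0.0653]
ee_rot: [0.0, 0.997, -0.074, 0.0]
ft_force: [0.2, -2.0, 1.4]
gripper_width: 0.0001
```

Request:
carry_out:
  increments:
    - [0,0,0,0,-0.004,0,-1]
    - [0,0,0,0,-0.003,0,-1]
    - [0,0,0,0,-0.002,0,-1]

```text
clock: 6.82
ee_pos: [0.4696, 0.2668, 0.0652]
ee_rot: [0.0, 0.997, -0.074, -0.0]
ft_force: [-0.2, -1.3, 0.4]
gripper_width: 0.0001
```

Sliding at about 1.5 N; continuing until it stops.

Request:
carry_out:
  increments:
    - [0,0,0,0,-0.002,0,-1]
    - [0,0,0,0,-0.002,0,-1]
    - [0,0,0,0,-0.002,0,-1]

```text
clock: 7.2
ee_pos: [0.4702, 0.2709, 0.0652]
ee_rot: [0.002, 0.997, -0.075, -0.001]
ft_force: [-2.1, -8.3, 7.2]
gripper_width: 0.0004
```

Request:
carry_out:
  increments:
    - [0,0,0,0,-0.001,0,-1]
    - [0,0,0,0,-0.001,0,-1]
    - [0,0,0,0,0,0,-1]

```text
clock: 7.58
ee_pos: [0.4703, 0.271, 0.0651]
ee_rot: [0.004, 0.997, -0.075, -0.001]
ft_force: [-3.7, -9.9, 8.2]
gripper_width: 0.0004
```

Request:
carry_out:
  increments:
    - [0,0,0,0,0.01,0,-1]
    - [0,0,0,0,0.015,0,-1]
    - [0,0,0,0,0,-0.03,-1]
    - [0,0,0,0,0,-0.05,-1]
    - [0,0,0,0,0,-0.05,-1]
    - [0,0,0,0,0,-0.05,-1]
    - [0,0,0,0,0,0,0]

```text
clock: 8.45
ee_pos: [0.469, 0.2512, 0.2493]
ee_rot: [-0.002, 0.997, -0.075, 0.004]
ft_force: [1.4, 0.5, -0.3]
gripper_width: 0.0173
```

Request:
carry_out:
  increments:
    - [0,0,0,0.0104,0.0428,0,0]
    - [0,0,0,0.0104,0.0428,0,0]
    - [0,0,0,0.0104,0.0428,0,0]
    - [0,0,0,0.0104,0.0428,0,0]
    - [0,0,0,0.0104,0.0428,0,0]
    - [0,0,0,0.0104,0.0428,0,0]
    - [0,0,0,0.0104,0.0428,0,0]
    - [0,0,0,0.0104,0.0428,0,0]
    - [0,0,0,-0.0047,0.0388,0,0]
    - [0,0,0,-0.0047,0.0388,0,0]
    - [0,0,0,-0.0047,0.0388,0,0]
    - [0,0,0,-0.0047,0.0388,0,0]

```text
clock: 9.95
ee_pos: [0.4557, -0.2528, 0.244]
ee_rot: [-0.0, 0.997, -0.074, -0.001]
ft_force: [0.3, 0.2, -0.1]
gripper_width: 0.0429
```

Run:
```python
from look import *
look("pics/k.png",145,185,80,80,5,215,230,80,80,"2")
```

```text
(no output)
```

View pics/k.png

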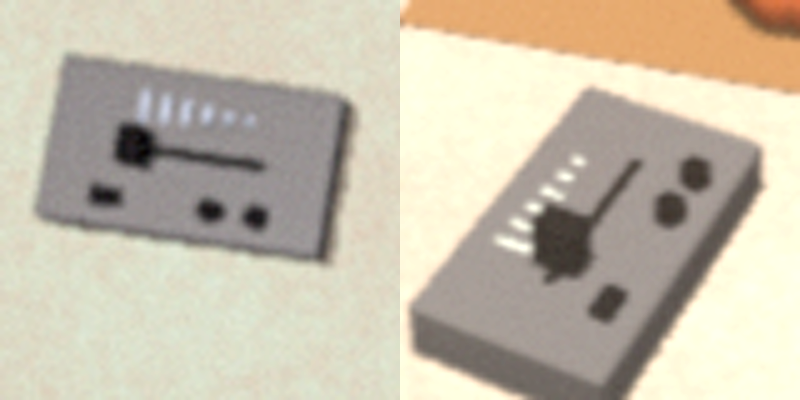

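Request:
carry_out:
  increments:
    - [0,0,0,-0.0034,0.037,0,0]
    - [0,0,0,-0.0034,0.037,0,0]
    - [0,0,1,0,0,0,0]
    - [0,0,1,0,0,0,0]
    - [0,0,1,0,0,0,0]
    - [0,0,1,0,0,0,0]
    - [0,0,1,0,0,0,0]
    - [0,0,1,0,0,0,0]
    - [0,0,1,0,0,0,0]
    - [0,0,1,0,0,0,0]
    - [0,0,1,0,0,0,0]
    - [0,0,1,0,0,0,0]

```text
clock: 11.55
ee_pos: [0.439, -0.3229, 0.2441]
ee_rot: [-0.0, 0.872, -0.49, -0.001]
ft_force: [1.0, 0.7, 0.5]
gripper_width: 0.0431
```

Request:
carry_out:
  increments:
    - [0,0,0.7,0,0,0.03,0]
    - [0,0,0,0,0,0.03,0]
    - [0,0,0,0,0,0.02,0]
    - [0,0,0,0,0,0,0]
    - [0,0,0,0,0,0,0]

```text
clock: 12.18
ee_pos: [0.4395, -0.3237, 0.1658]
ee_rot: [-0.0, 0.857, -0.515, 0.0]
ft_force: [0.9, -0.0, 0.6]
gripper_width: 0.0427
```

Run:
```python
from look import *
look("pics/l.png",320,170,80,80,5,275,100,80,100,"3") if 0 else look("pics/l.png",320,170,80,80,5,275,115,80,80,"3")
```

```text
(no output)
```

View pics/l.png

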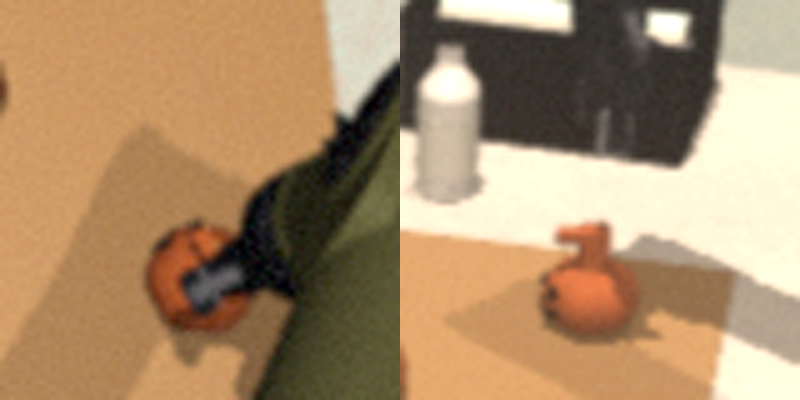

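```bash
python3 - <<'E'
from h import *
p=[.4395,-.3237,np.radians(28)]
for b in((0,0,.082),(0,0,.06),(.029,0,.081),(-.011,0,.082)): print(b,proj("side",world(p,[b])).round(1),proj("top",world(p,[b])).round(1))
E
python3 - <<'E'
import cv2,numpy as np
s=cv2.imread("pics/side3.png")[152:190,298:330];cv2.imwrite("pics/m.png",cv2.convertScaleAbs(cv2.resize(s,None,fx=16,fy=16,interpolation=cv2.INTER_CUBIC),alpha=1.5))
E
```

```text
(0, 0, 0.082) [[313.6 159.9]] [[363.3 223.3]]
(0, 0, 0.06) [[313.2 165.2]] [[361.6 223.9]]
(0.029, 0, 0.081) [[305.9 160.8]] [[358.6 215.2]]
(-0.011, 0, 0.082) [[316.5 159.7]] [[365.  226.3]]
```

View pics/m.png

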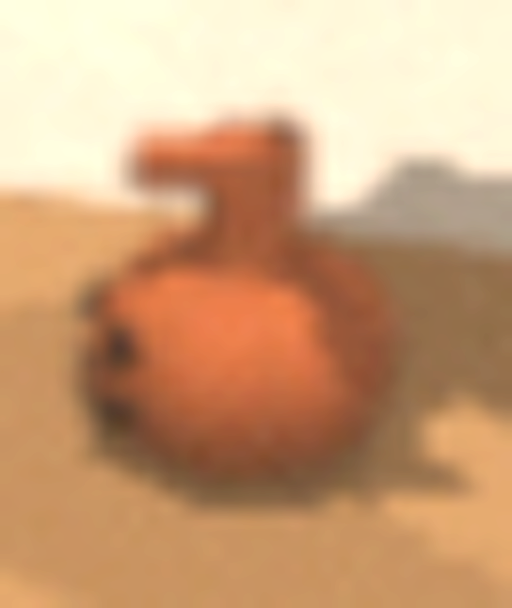

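Request:
carry_out:
  increments:
    - [0,0,0,0,0,0.03,0]
    - [0,0,0,0,0,0.03,0]
    - [0,0,0,0,0,0.02,0]
    - [0,0,0,0,0,0.012,0]
    - [0,0,0,0,0,0,0]
    - [0,0,0,0,0,0,0]

```text
clock: 13.02
ee_pos: [0.4399, -0.3244, 0.0744]
ee_rot: [0.0, 0.857, -0.515, 0.001]
ft_force: [0.3, -0.4, 0.5]
gripper_width: 0.0426
```

Run:
```python
from look import *
look("pics/n.png",330,190,60,60,6,285,130,60,60,"4")
```

```text
(no output)
```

View pics/n.png

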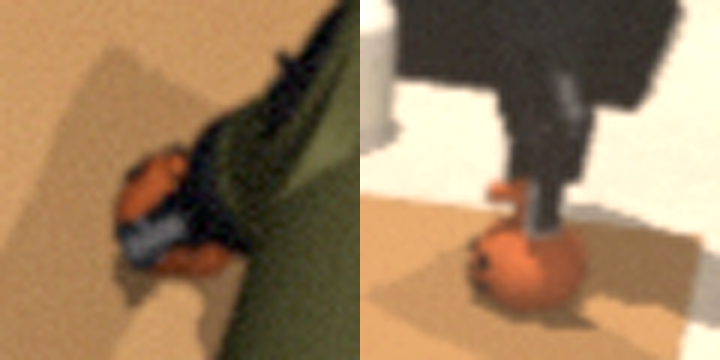

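Request:
carry_out:
  increments:
    - [0,0,0,0,0,0,-0.3]
    - [0,0,0,0,0,0,-0.6]
    - [0,0,0,0,0,0,-1]
    - [0,0,0,0,0,0,-1]
    - [0,0,0,0,0,0,-1]
    - [0,0,0,0,0,0,-1]
  grip_force: 60

```text
clock: 13.88
ee_pos: [0.4394, -0.3242, 0.0736]
ee_rot: [0.0, 0.857, -0.515, 0.0]
ft_force: [1.2, -0.4, 2.2]
gripper_width: 0.013
```

Request:
carry_out:
  increments:
    - [0,0,0,0,0,-0.01,-1]
    - [0,0,0,0,0,-0.02,-1]
    - [0,0,0,0,0,-0.03,-1]
    - [0,0,0,0,0,-0.03,-1]
    - [0,0,0,0,0,-0.03,-1]
    - [0,0,0,0,0,-0.03,-1]
    - [0,0,0,0,0,0,-1]
    - [0,0,0,0,0,0,-1]

```text
clock: 14.88
ee_pos: [0.4384, -0.3233, 0.2221]
ee_rot: [-0.0, 0.857, -0.515, -0.001]
ft_force: [-0.5, -0.8, -2.8]
gripper_width: 0.0129
```

Run:
```python
from look import *
look("pics/o.png",330,190,60,60,6,285,90,60,60,"5")
```

```text
(no output)
```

View pics/o.png

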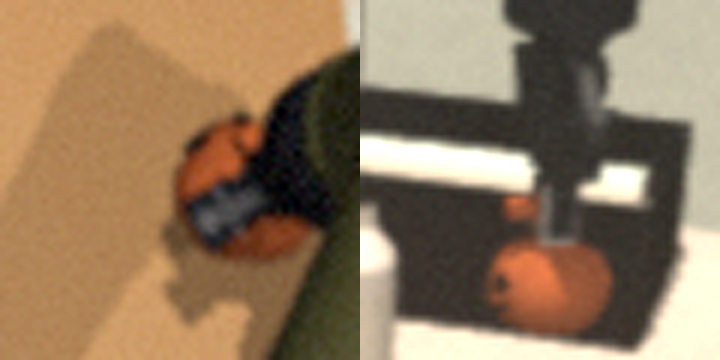

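Run:
```python
import cv2,numpy as np
f=lambda im,x,y,w,h,k:cv2.convertScaleAbs(cv2.resize(im[y:y+h,x:x+w],None,fx=k,fy=k,interpolation=cv2.INTER_CUBIC),alpha=1.9)
def avg(n,ks): return np.mean([cv2.imread(f"pics/{n}{k}.png").astype(float) for k in ks],0).astype(np.uint8)
cv2.imwrite("pics/p.png",np.hstack([f(avg("top",[0,3,4,5]),190,118,30,30,13),f(avg("side",[0,2,3,4,5]),172,182,30,30,13)]))
```

```text
(no output)
```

View pics/p.png

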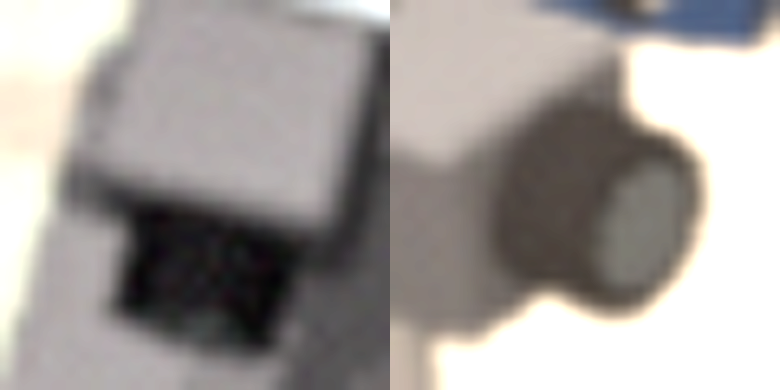

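```bash
python3 - <<'E'
from h import *
o={"top":(204.35,142.3),"side":(191.3,198.8)}
f=lambda X:np.concatenate([proj(n,[X])[0]-o[n] for n in o])
r=least_squares(f,[.67,.17,.17]);print(r.x.round(4),f(r.x).round(2))
L=r.x
yaw=-.232;c,s=np.cos(yaw),np.sin(yaw)
print("from foot",.7213-.05*c,.161-.05*s)
for d in(0,-.5):
  cam=fit([("top",(-.06,.075,.02),(189.5+d,153.7+d)),("top",(-.06,-.075,.02),(231.3+d,162.5+d)),("top",(.06,-.075,.02),(239.2+d,131.7+d)),
("side",(-.06,.075,.02),(182.5+d,259.2+d)),("side",(-.06,-.075,.02),(214.7+d,232.2+d)),("side",(.06,.075,.02),(152.2+d,244.7+d)),("side",(.06,-.075,.02),(185.8+d,219.7+d))],[.7,.1,-.2])
  print(cam[0]-.05*np.cos(cam[2]),cam[1]-.05*np.sin(cam[2]))
# top only
cam=fit([("top",(-.06,.075,.02),(189,153.2)),("top",(-.06,-.075,.02),(230.8,162.)),("top",(.06,-.075,.02),(238.7,131.2))],[.7,.1,-.2])
E
python3 - <<'E'
import cv2,numpy as np
f=lambda im,x,y,w,h,k:cv2.convertScaleAbs(cv2.resize(im[y:y+h,x:x+w],None,fx=k,fy=k,interpolation=cv2.INTER_CUBIC),alpha=1.9)
def avg(n,ks): return np.mean([cv2.imread(f"pics/{n}{k}.png").astype(float) for k in ks],0).astype(np.uint8)
cv2.imwrite("pics/q.png",f(avg("top",[0,3,4,5]),172,103,76,65,10))
cv2.imwrite("pics/q2.png",f(avg("side",[0,2,3,4,5]),138,160,80,60,10))
E
```

```text
[0.6767 0.1718 0.1706] [ 0.06  0.18 -0.17 -0.04]
from foot 0.6726395753534934 0.17249621995360412
[ 0.7207  0.1612 -0.232 ] -13.3
[[-2.2, 0.3], [-1.2, 1.5], [-0.6, -1.0], [0.3, -0.9], [1.0, -2.1], [-0.7, -1.1], [-0.2, -1.9]]
0.6720045744620675 0.17269792047250906
[ 0.7223  0.1616 -0.232 ] -13.3
[[-1.8, 0.4], [-0.8, 1.5], [-0.2, -0.9], [0.2, -0.4], [1.0, -1.7], [-0.8, -0.7], [-0.2, -1.4]]
0.6736732711911612 0.17305493265912275
[ 0.7237  0.1588 -0.2271] -13.0
[[-0.9, 0.1], [0.2, 1.0], [0.6, -1.5]]
```

View pics/q.png

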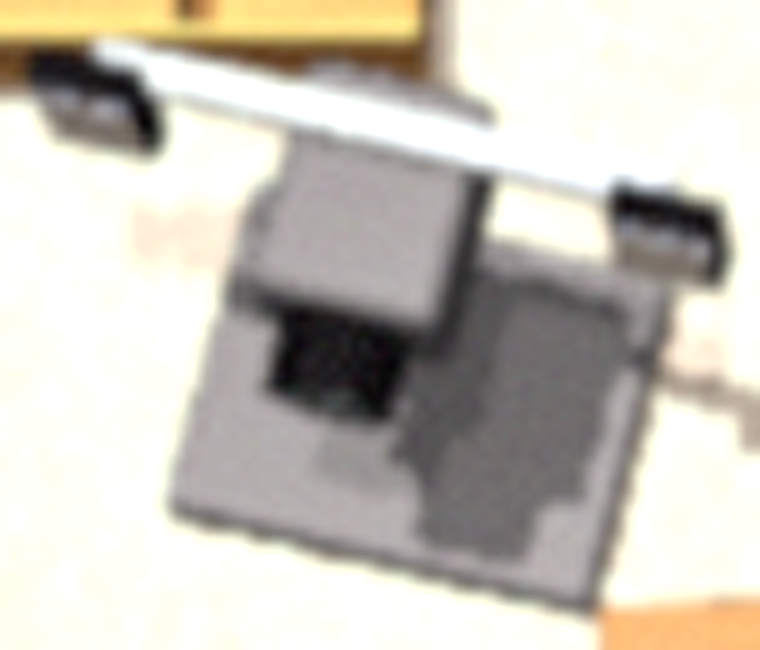

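View pics/q2.png

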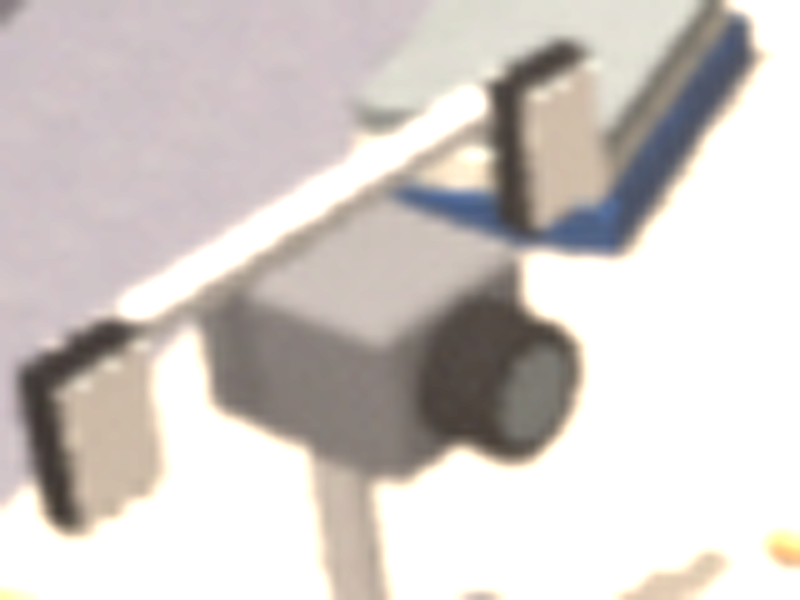

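Run:
```python
from h import *
def y(n,a,b,z,k,ox,oy):
    A=ray(n,(ox+a[0]/k-.5,oy+a[1]/k-.5),z);B=ray(n,(ox+b[0]/k-.5,oy+b[1]/k-.5),z);d=A-B;print(n,np.degrees(np.arctan2(-d[0],d[1])).round(1),np.hypot(*d).round(4))
S=(10,138,160);T=(10,172,103)
y("side",(55,395),(525,95),.21,*S);y("side",(75,528),(530,230),.15,*S);y("side",(155,490),(607,200),.15,*S);y("side",(20,375),(497,90),.21,*S)
y("top",(30,60),(615,185),.21,*T);y("top",(150,157),(720,282),.15,*T);y("top",(170,515),(588,608),.02,*T)
```

```text
side -13.0 0.1836
side -14.0 0.1838
side -14.9 0.1855
side -14.8 0.1798
top -12.5 0.1803
top -12.8 0.1834
top -12.8 0.1459
```

Request:
carry_out:
  increments:
    - [0,0,0.5,0,0,0,-1]
    - [0,0,1,0,0,0,-1]
    - [0,0,1,0,0,0,-1]
    - [0,0,1,0,0,0,-1]
    - [0,0,1,0,0,0,-1]
    - [0,0,1,0,0,0,-1]
    - [0,0,1,0,0,0,-1]
    - [0,0,1,0,0,0,-1]
    - [0,0,0.75,0,0,0,-1]
    - [0,0,0,0,0,0,-1]

```text
clock: 16.23
ee_pos: [0.4386, -0.3235, 0.222]
ee_rot: [-0.0, -0.621, 0.784, 0.001]
ft_force: [0.6, -0.1, -2.2]
gripper_width: 0.013
```

Request:
carry_out:
  increments:
    - [0,0,0,-0.01,0.001,0,-1]
    - [0,0,0,-0.02,0.002,0,-1]
    - [0,0,0,-0.03,0.002,0,-1]
    - [0,0,0,-0.03,0.002,0,-1]
    - [0,0,0,-0.03,0.002,0,-1]
    - [0,0,0,-0.03,0.002,0,-1]
    - [0,0,0,-0.03,0.002,0,-1]
    - [0,0,0,-0.03,0.002,0,-1]
    - [0,0,0,-0.03,0.002,0,-1]
    - [0,0,0,-0.03,0.002,0,-1]

```text
clock: 17.48
ee_pos: [0.4824, -0.054, 0.2234]
ee_rot: [-0.0, -0.621, 0.783, -0.0]
ft_force: [0.5, 1.0, -1.1]
gripper_width: 0.0124
```

Request:
carry_out:
  increments:
    - [0,0,0,-0.03,0.002,0,-1]
    - [0,0,0,-0.03,0.002,0,-1]
    - [0,0,0,-0.03,0.002,0,-1]
    - [0,0,0,-0.03,0.002,0,-1]
    - [0,0,0,-0.03,0.002,0,-1]
    - [0,0,0,-0.03,0.002,0,-1]
    - [0,0,0,-0.03,0.002,0,-1]
    - [0,0,0,-0.02,0.002,0,-1]
    - [0,0,0,-0.01,0.002,0,-1]
    - [0,0,0,0,0,0,-1]
    - [0,0,0,0,0,0,-1]

```text
clock: 18.85
ee_pos: [0.5203, 0.18, 0.2232]
ee_rot: [-0.0, -0.62, 0.784, -0.0]
ft_force: [0.0, -1.0, -2.1]
gripper_width: 0.0129
```

Request:
carry_out:
  increments:
    - [0,0,0,-0.012,0.0015,0.002,-1]
    - [0,0,0,-0.012,0.0015,0.002,-1]
    - [0,0,0,-0.004,0.0005,0.0005,-1]
    - [0,0,0,0,0,0,-1]
    - [0,0,0,0,0,0,-1]
    - [0,0,0,0,0,0,-1]

```text
clock: 19.6
ee_pos: [0.5236, 0.2086, 0.2188]
ee_rot: [-0.0, -0.62, 0.784, -0.0]
ft_force: [-0.7, -0.2, -2.3]
gripper_width: 0.013
```

Run:
```python
from look import *
look("pics/r.png",160,90,80,120,5,140,140,80,120,"6")
```

```text
(no output)
```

View pics/r.png

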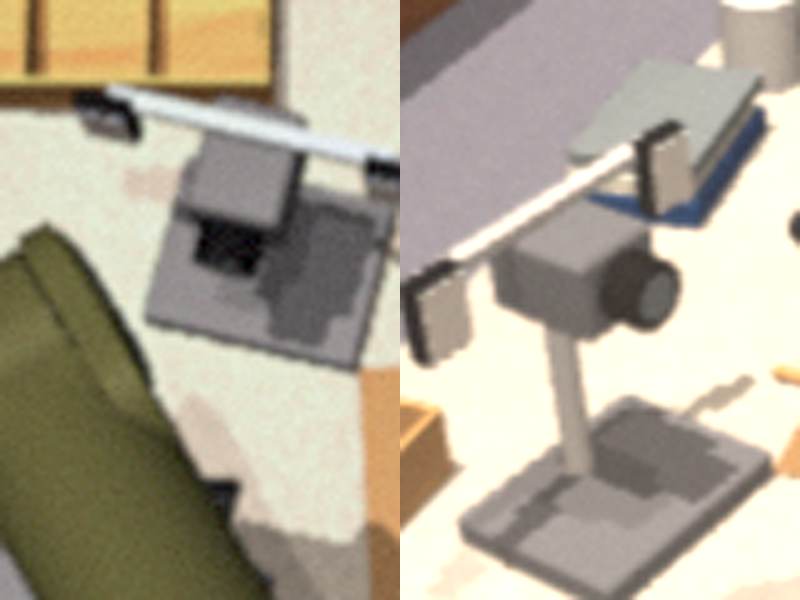

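Run:
```python
import cv2,numpy as np
s=cv2.imread("pics/side6.png")[150:240,175:285];cv2.imwrite("pics/s.png",cv2.convertScaleAbs(cv2.resize(s,None,fx=7,fy=7,interpolation=cv2.INTER_CUBIC)[:600],alpha=1.6))
```

```text
(no output)
```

View pics/s.png

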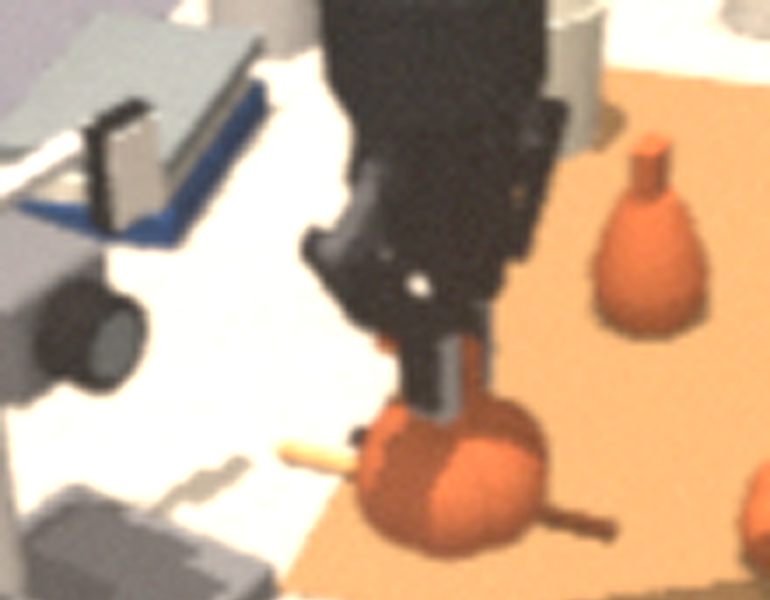

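```bash
cat > ov.py <<'E'
import sys
from h import *
import cv2
from rig import telemetry
def ov(tag,px,py,pz,yaw,out):
    im=cv2.imread(f"pics/side{tag}.png")[150:235,175:285];im=cv2.convertScaleAbs(cv2.resize(im,None,fx=7,fy=7,interpolation=cv2.INTER_CUBIC),alpha=1.6)
    T,F=np.meshgrid(np.linspace(0,6.28,80),np.linspace(-1.5,1.5,41))
    E=np.c_[(.037*np.cos(F)*np.cos(T)).ravel(),(.037*np.cos(F)*np.sin(T)).ravel(),(.025+.025*np.sin(F)).ravel()]
    w=lambda B:((proj("side",world([px,py,yaw],B)+[0,0,pz])+.5-[175,150])*7-.5).astype(np.int32)
    cv2.polylines(im,[cv2.convexHull(w(E))],True,(0,255,0),1)
    for x in(-.011,.011):cv2.polylines(im,[w([(x,-.007,.049),(x,.007,.049),(x,.007,.082),(x,-.007,.082)])],True,(255,255,0),1)
    cv2.polylines(im,[w([(.029,-.006,.07),(.029,.006,.07),(.029,.006,.081),(.029,-.006,.081)])],True,(255,255,0),1)
    cv2.polylines(im,[w([(.037,0,.025),(.157,0,.025)])],False,(255,0,255),1)
    cv2.imwrite(out,im[:600])
E
python3 - <<'E'
from ov import *
ov("6",.5236,.2086,.1452,np.radians(-13.2),"pics/u.png")
E
```

```text
(no output)
```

View pics/u.png

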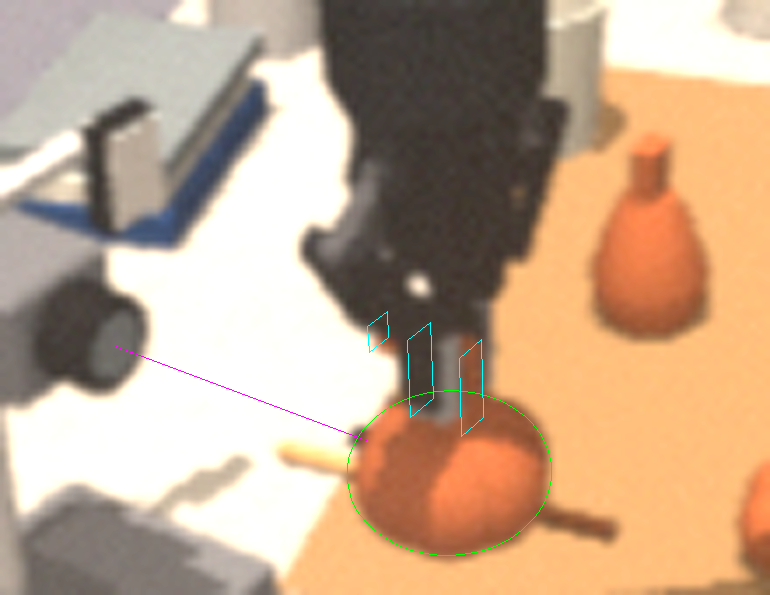

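Run:
```python
from rig import telemetry
o=telemetry.get_obs();print({k:o[k].round(3) if hasattr(o[k],'round') else o[k] for k in("clock","qvel","ee_pos","ft_force","wrist_torque","gripper_width")})
```

```text
{'clock': 19.7, 'qvel': array([-0.   ,  0.001, -0.002,  0.001, -0.001, -0.002, -0.   ]), 'ee_pos': array([0.524, 0.209, 0.219]), 'ft_force': array([ 0.694,  0.088, -1.63 ]), 'wrist_torque': array([-0.028, -0.049,  0.013]), 'gripper_width': 0.012891962045550532}
```

View pics/side6.png

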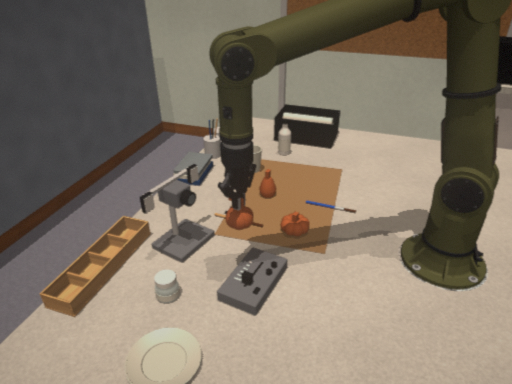

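Slide is still at its left stop (about 248,277), the pumpkin is held before the lens, and the other things stand where they were.

```bash
python3 -c "
from rig import hand_in
print(hand_in())"
```

```text
the job is handed in; nothing more can be done
None
```

The lamp slide is at its left-hand stop, and the job was handed in at 19.7 s with the pumpkin held before the lens.

**Slide:** I pushed it with closed fingers until the force rose from about 1.5 N to about 10 N. The finger stopped where I had predicted. Later pictures from both cameras show the grip at the left end of its slot.

**Pumpkin:** I gripped it by the stem at 60 N, lifted it, turned it to the camera's heading (about -13°) and held it still.

**Last checks:**
- **Aim:** in the side view, a 12 cm line drawn out from the face, using the pumpkin's modelled pose, ends within 1 pixel of the middle of the lens. By the fitted poses the face is about 12 cm away at lens height.
- **Stillness:** joint speeds were practically zero, wrist force was about 2 N, and the grip width was steady at 13 mm.
- **Everything else:** the other objects in the last side picture were where they started.

**Disagreements and limits:**
- **Stem nub:** it sat about 1 pixel (2 to 3 mm) off the overlay. The stem and body matched, so I left the pose alone.
- **Lens position:** estimates from the camera's foot and from the lens itself differed by about 4 mm. I used the lens estimate.
- **Camera heading:** single readings ran from -12.5° to -14.9°.
- **Top view:** the arm hid the pumpkin at the end, so the final pose was checked in the side view only.

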